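Set the marking job code on two dials

ROBOT

A 6-joint arm with a two-finger parallel gripper is mounted at the origin on a cart in front of the work surface, level with it; the furniture and walls round the work are solid. World frame = base frame: x ahead of the robot, y to its left, z up, the work surface at z = 0. Lengths are in m, angles in rad, forces in N, time in s.
With the tool pointing down it reaches from about 0.3 to 0.875 m from the base axis. Payload 6.4 kg.
Tool frame: the origin (TCP) lies at the very end of the fingers, on their centre line; the grasp point (between the pads) lies 19 mm behind it; z points along the fingers, y is the line along which they close (so a half turn about z gives the same grasp; the last joint's range is limited). The gripper opens to 85 mm and grips with 20 to 120 N. Pads are 22 mm wide; open, the fingers measure 114 mm over their backs; the gripper's body (76 mm by 85 mm) begins 54 mm behind the grasp point. The pads swing forward as they close: fully open they stand 13 mm farther back than shut.
Start: joints at [-1.542, 0.181, 1.607, -0, 1.354, -0.206], TCP at [0.134, -0.559, 0.231] pointing down, gripper open.
Joint ranges: [-2.99, 2.99], [-0.89, 2.07], [0.3, 2.58], [-1.14, 4.28], [0, 2.63], [-3.12, 3.12]. Speed limits (rad/s): [2.57, 2.57, 3.01, 3.14, 3.14, 3.14].

INTERFACE

Orientations are given as a unit quaternion [w, x, y, z].
In Python, from bench import ctrl gives the robot as it stands.
- The arm moves only by the tool jog_arm, never from a script. Its argument "series" is a list that holds one entry, the list of rows, each a list of 7 numbers: the shift along the tool's x, y, z in mm, then the turn, a rotation vector about the tool's x, y, z in rad, then the finger opening in mm, from 0 to 85.4. In form: [[[tx, ty, tz, rx, ry, rz, gripper], ...]]. A call has exactly 10 rows; each row shifts and turns the commanded pose from where the row before left it, along the tool's axes as they then stand; what a row does not reach is not made up. A row lasts 1/10 s, in which the tool goes at most 50 mm and 8.59 degrees, less where a joint would pass 70% of its speed; a pose out of reach is approached as far as the arm can. A call with a gripper value outside its range is refused whole. The fingers move at their own pace and stop on an object; the grip force is fixed at half the most. Time passes only in rows, so rows that do not move let the fingers close, or fill a call up. It gives the time, the measured TCP pose, the force, the opening and the grip force at its end, in the units of the state.
- ctrl.get_obs(): the state, without advancing time (a new reading comes with each control period).
- ctrl.camera(name): name is "side" or "top"; returns a dict with "frame" (400x640x3 uint8, blue, green, red), "z_map" (400x640 float32, m along the optical axis (not along the pixel's ray), 0 where there is no reading), "fx", "fy", "cx", "cy" (pixels), "xyz" and "rotation" of the camera in the world. Camera axes: x right, y down, z forward; pixel columns grow to the right and rows downward; lengths in m; the calibration is good to about 2 mm. A picture is of the moment at which its call begins.
- ctrl.hand_in(): hands the job in; it is judged then, once.
The state is a dict: "time_s": time; "q": joint angles; "dq": joint speeds; "joint_efforts": joint torques, N m; "eef_pos": TCP position; "eef_rot": TCP orientation; "wrist_force": force on the tool from outside, world axes, zero at the start; "torque": the same for the moment, N m; "opening": opening from 0.0 (shut) to 1.0 (fully open); "grasp_force": force on a finger pad.
Only numpy, scipy, OpenCV 4.12 (cv2) and the standard library are available. Lean on these libraries where they do the work, as an engineer would, in place of code of your own. Each camera call takes 0.05 s, during which the arm holds its last target. There are 200 camera calls.

TASK

The small U-shaped nest holds the part to be marked next: look which one it is and set its job code on the code box's two dials. A plain ring is code 2 on the left dial and 5 on the right, a toothed gear 4 left and 1 right, a plain solid puck 5 left and 2 right; the positions are marked with one to five dots, clockwise, and each pointer shall point squarely at its dots. Leave all three parts where they lie.

Things in the scene. Friction and masses are not known exactly. Their poses are not given: they have to be found in the camera images.
- code_box: flat grey box, aluminium face, 130 (x) x 270 (y) x 45 mm tall, fixed; origin under its centre, x away from the robot, y left. Dial axes at x -18, y +66 (left) and -66 mm (right). Round the far half of each dial, 49 mm from its axis, five groups of black dots: one dot at the left to five at the right, clockwise, 40 degrees apart, three dots straight ahead.
- dial_left (a joint): angle (rad) of the left dial, left as seen from the robot; grows clockwise seen from above. 0: pointer along the box's +x, at position 3 (three dots). Position n is at (n - 3) * 0.70: 1 at -1.40, 2 at -0.70, 4 at 0.70, 5 at 1.40. Stops at -1.65 and 1.65. No detents: friction of about 0.05 N m, stays where it is left.
- dial_right (a joint): angle (rad) of the right dial, right as seen from the robot; grows clockwise seen from above. 0: pointer along the box's +x, at position 3 (three dots). Position n is at (n - 3) * 0.70: 1 at -1.40, 2 at -0.70, 4 at 0.70, 5 at 1.40. Stops at -1.65 and 1.65. No detents: friction of about 0.05 N m, stays where it is left.
- dial_left_grip (a point): point on the left dial's axis, 72 mm above the desk; z up, x turns with the dial and points where the pointer points. Black disc 60 mm across, its top 52 mm above the desk (fingertips stay above it), carrying an upright grip bar 50 mm long (x), 14 wide (y), 27 tall, top 78 mm above the desk; a white line marks its pointing half.
- dial_right_grip (a point): point on the right dial's axis, 72 mm above the desk; z up, x turns with the dial and points where the pointer points. Black disc 60 mm across, its top 52 mm above the desk (fingertips stay above it), carrying an upright grip bar 50 mm long (x), 14 wide (y), 27 tall, top 78 mm above the desk; a white line marks its pointing half.
- nest_centre (a point): centre of the nest's floor, on the desk: a low U-shaped steel fence (12 mm high, 66 mm clear inside, 80 mm outside, open on its -x side), fixed to the right of the box. Exactly one of the three parts lies in it, within 10 mm of this point; the other two lie elsewhere on the desk.
- ring: plain steel ring, 46 mm across, 12 mm tall, with a wide hole; origin at the centre of its underside
- gear: small toothed gear with a hub, 49 mm across, 18 mm tall; origin at the centre of its underside
- puck: plain solid aluminium puck, 36 mm across, 22 mm tall; origin at the centre of its underside
Not all that is in view belongs to the job. Leave any green look-alike of the gear alone.

How it is judged:
At the end, for the whole second after the job is handed in: Both dials point at the code of the part in the nest, each within 0.17 rad (10 degrees) of its position: ring 2 left, 5 right; gear 4 left, 1 right; puck 5 left, 2 right; that part still lies in the nest (within 35 mm of its centre) (((horizontal distance between ring and nest_centre below 0.035 m and value of joint dial_left between -0.87 and -0.53 rad and value of joint dial_right between 1.23 and 1.57 rad) or (horizontal distance between gear and nest_centre below 0.035 m and value of joint dial_left between 0.53 and 0.87 rad and value of joint dial_right between -1.57 and -1.23 rad) or (horizontal distance between puck and nest_centre below 0.035 m and value of joint dial_left between 1.23 and 1.57 rad and value of joint dial_right between -0.87 and -0.53 rad))); the robot touches nothing.
It fails at once if the ring, the gear or the puck is shifted by more than 15 mm (distance of any of ring, gear, puck from where it was at the start of the episode above 0.015 m).
It also fails if it takes over 56 s, if anything falls off the work surface, if the arm or the gripper's body presses on something with over 40 N, if the wrist force passes 120 N, or if a joint passes its speed limit or range.

## Working session

There is one attempt and no reset: what is moved stays moved. The work goes in short steps, Python scripts to look and compute and a tool call to move; the robot and the scene stay as the last step left them, time stands still between calls to the robot, and variables do not carry over. Pictures are saved under pics/ and viewed, at most 10 in all, crops included, and the job is handed in when it is done.

Besides the shell and the picture viewer there is one more tool, called after "Emit:" as name(argument=value, ...) on one line, values as JSON. jog_arm: Moves the arm, as the interface text tells. Its arguments: {"type":"object","properties":{"series":{"type":"array"}},"required":["series"]}

```bash
mkdir -p pics
cat > h.py <<'E'
import numpy as np,cv2
from bench import ctrl
def ray(c,u,v,z):
    R=np.array(c["rotation"]); 
    if R.size==4:
        from scipy.spatial.transform import Rotation as Ro
        R=Ro.from_quat(np.roll(R.ravel(),-1)).as_matrix()
    d=R@np.array([(u-c["cx"])/c["fx"],(v-c["cy"])/c["fy"],1.]); p=np.array(c["xyz"])
    return p+d*(z-p[2])/d[2]
def depthpt(c,u,v):
    z=c["z_map"][int(v),int(u)]
    R=np.array(c["rotation"])
    if R.size==4:
        from scipy.spatial.transform import Rotation as Ro
        R=Ro.from_quat(np.roll(R.ravel(),-1)).as_matrix()
    return np.array(c["xyz"])+R@(z*np.array([(u-c["cx"])/c["fx"],(v-c["cy"])/c["fy"],1.]))
E
python3 - <<'E'
from h import *
for n in("top","side"):
    c=ctrl.camera(n); cv2.imwrite(f"pics/{n}0.png",c["frame"]); print(n,c["fx"],c["cx"],c["cy"],c["xyz"],c["rotation"])
    np.savez(f"pics/{n}0.npz",**c)
print(ctrl.get_obs())
E
```

```text
top 394.1519968929155 318.6951725565769 199.8809125493882 [ 0.52380345 -0.02613358  1.0187824 ] [ 0.03573001 -0.70635663  0.70641289 -0.02764967]
side 441.3040645734938 325.0381961023535 200.42131326497457 [0.162211   1.02486831 0.93523037] [ 0.08369974 -0.19140555  0.87717679 -0.43234146]
{'time_s': 0.1, 'q': array([-1.54229645e+00,  1.81488634e-01,  1.60789343e+00,  3.20520354e-05,
        1.35378612e+00, -2.06288386e-01]), 'dq': array([-4.91410426e-04, -1.25237717e-03, -4.49997903e-03,  1.75582369e-03,
       -1.06517992e-03,  8.81050362e-05]), 'joint_efforts': array([ 3.40238421e-04, -4.45876086e+01, -3.52239311e+01, -2.58449982e-04,
        4.20284166e-03,  1.10734112e-05]), 'eef_pos': array([ 0.13378565, -0.55872147,  0.23046898]), 'eef_rot': array([-7.83263055e-04,  9.93117316e-01,  1.17121201e-01,  8.55210116e-05]), 'wrist_force': array([-0.25749273, -0.10630195, -0.87341029]), 'torque': array([ 0.02396279,  0.02690533, -0.0300915 ]), 'grasp_force': 0.0, 'opening': 1.002656025187239}
```

View pics/top0.png

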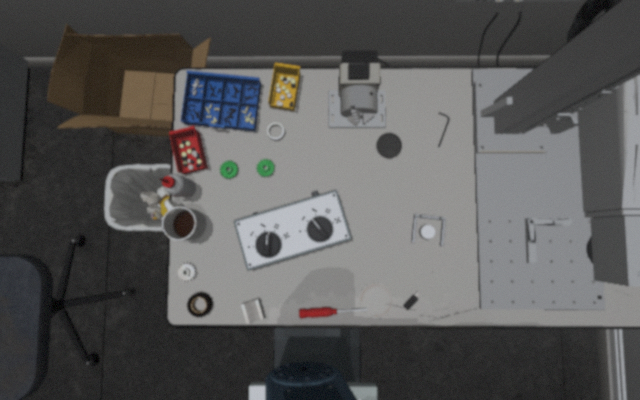

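View pics/side0.png

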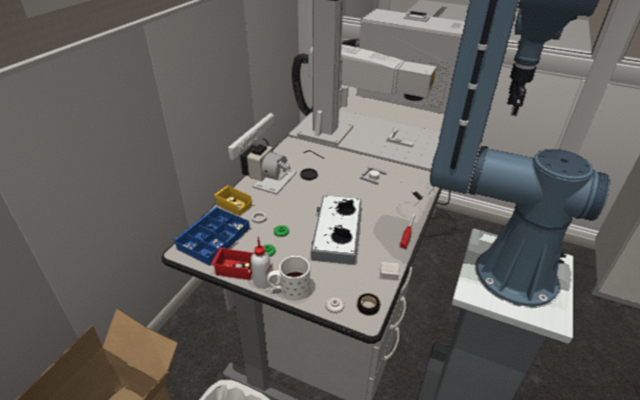

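Run:
```python
from h import *
t=np.load("pics/top0.npz"); s=np.load("pics/side0.npz")
a=t["frame"]; 
def cr(f,u,v,w,h,k): return cv2.resize(f[v-h:v+h,u-w:u+w],None,fx=k,fy=k,interpolation=cv2.INTER_CUBIC)
A=cr(a,294,230,66,44,6)
B=np.hstack([cr(a,428,230,22,22,4.5),cr(a,187,271,22,22,4.5),cr(a,276,131,22,22,4.5),cr(s["frame"],373,175,22,22,4.5)])
B=B[:, :792]
cv2.imwrite("pics/crop.png",np.vstack([A[:392],B[:198]]) if B.shape[1]==792 else A)
for n,u,v in(("nest part",428,232),("ring",276,131),("gear",187,271)):
    z=.02; print(n,ray(t,u,v,z).round(3), depthpt(t,u,v).round(3))
# part in the nest: height profile across
for dv in range(-14,16,2): print([int(1000*depthpt(t,428+du,231+dv)[2]) for du in range(-18,20,2)])
```

```text
nest part [ 0.532 -0.29   0.02 ] [ 0.532 -0.29   0.021]
ring [0.793 0.096 0.02 ] [ 0.798  0.098 -0.   ]
gear [0.434 0.316 0.02 ] [0.434 0.318 0.016]
[-1, -3, 13, 14, 0, 0, 0, 10, 11, 12, 14, 11, 15, 12, 15, 15, 11, 16, -1]
[0, 1, 13, 13, 0, -1, 0, -1, 4, 0, 0, -1, -1, 0, -3, 3, 10, 12, 3]
[1, 1, 13, 14, 0, -1, 1, -1, 0, 0, -1, 3, -3, 0, 1, 0, 8, 14, 0]
[0, 3, 12, 0, -1, -1, -1, -3, -1, 5, -2, 0, 0, 3, 0, -1, 10, 12, 2]
[0, 0, 9, 1, 0, -1, 7, 20, 23, 22, 21, 2, -2, 0, 2, -1, 8, 12, 1]
[-1, 0, 14, 0, 1, 3, 22, 21, 23, 20, 20, 23, -1, 0, 0, 0, 8, 11, 3]
[2, 3, 13, 2, 1, 18, 22, 21, 23, 21, 20, 22, 20, 1, 0, -1, 15, 11, 2]
[-2, 8, 9, 0, 2, 17, 22, 24, 20, 22, 25, 23, 25, -2, 1, 2, 10, 12, -1]
[-2, 7, 11, 0, -1, 12, 23, 24, 21, 21, 22, 26, 22, 0, 2, 2, 13, 13, 0]
[0, 10, 16, 0, -1, 6, 19, 21, 23, 23, 21, 23, -1, -1, 0, 1, 12, 2, 1]
[0, 14, 10, 1, 0, 0, 4, 20, 23, 24, 22, -2, 0, 0, 0, 5, 12, 1, 0]
[-1, 10, 15, 3, 0, 0, 0, 2, -2, 0, -1, 0, 0, 0, 0, 4, 13, 2, 4]
[0, 14, 9, 1, 0, 2, 1, 3, 0, 0, 2, -1, 0, -2, 0, 7, 10, 0, -1]
[0, 1, -2, 0, 0, 0, 3, 4, 2, 1, 2, 0, -2, 1, 3, 9, 10, 0, -1]
[-1, 0, 1, 0, -2, 0, 2, -4, 0, -1, 1, -1, 0, 1, 3, 3, 9, -2, -1]
```

View pics/crop.png

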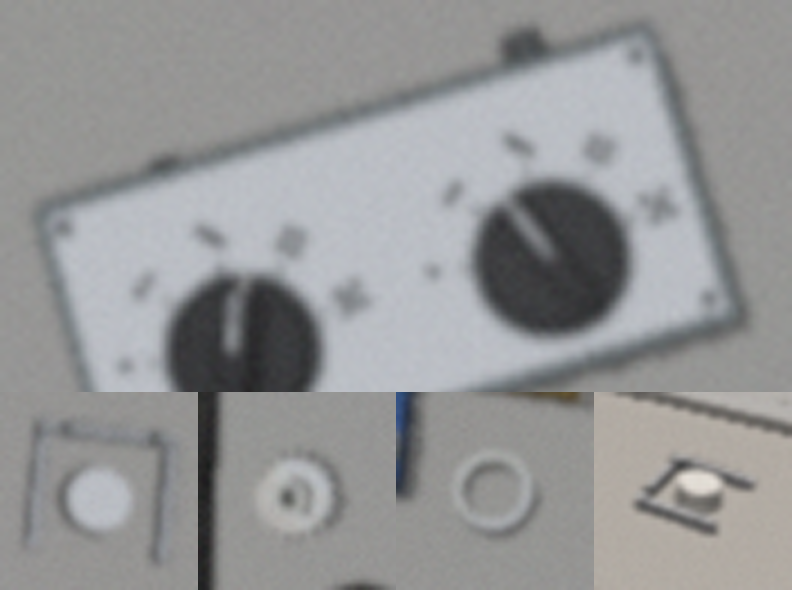

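```bash
cat > m.py <<'E'
from h import *
def measure(c):
    f=c["frame"]; v0,v1,u0,u1=180,280,225,360
    g=f.astype(int).min(2); hsv=cv2.cvtColor(f,cv2.COLOR_BGR2GRAY)
    P=np.array([[ (depthpt(c,u,v) if c["z_map"][v,u]>0 else [0,0,-1]) for u in range(u0,u1)] for v in range(v0,v1)])
    m=(P[...,2]>.03).astype(np.uint8)*255
    m=cv2.morphologyEx(m,cv2.MORPH_OPEN,np.ones((7,7)))
    k=max(cv2.findContours(m,0,2)[0],key=cv2.contourArea).reshape(-1,2)
    w=np.array([ray(c,u+u0,v+v0,.045)[:2] for u,v in cv2.convexHull(k).reshape(-1,2)]).astype(np.float32)
    (ct,sz,a)=cv2.minAreaRect(w*1000); bp=cv2.boxPoints((ct,sz,a))
    e=[bp[1]-bp[0],bp[2]-bp[1]]; L=max(e,key=np.linalg.norm); 
    L=L*np.sign(L[1]); yaw=np.arctan2(-L[0],L[1])
    X=np.array([np.cos(yaw),np.sin(yaw)]);Y=np.array([-X[1],X[0]]); ct=np.array(ct)
    print("box",ct.round(1),np.round(sz,1),"yaw",round(float(yaw),3))
    # grip bars: points above 62 mm
    out=[]
    for s in(1,-1):
        p0=ct-18*X+s*66*Y
        Q=P.reshape(-1,3)*1000
        d=np.linalg.norm(Q[:,:2]-p0,axis=1)
        # disc centre: dark pixels cast onto z=52
        uv=np.array([(u,v) for v in range(v0,v1) for u in range(u0,u1)])
        D=np.array([ray(c,u,v,.052)[:2]*1000 for u,v in uv])
        dark=(np.linalg.norm(D-p0,axis=1)<38)&(g[v0:v1,u0:u1].ravel()<90)
        b=Q[(d<32)&(Q[:,2]>66)]
        q=b[:,:2]-b[:,:2].mean(0); vv=np.linalg.svd(q,full_matrices=False)[2][0]
        # white line: bright pixels within 26 mm of axis at z=78
        T=np.array([ray(c,u,v,.078)[:2]*1000 for u,v in uv])
        wl=(np.linalg.norm(T-p0,axis=1)<24)&(g[v0:v1,u0:u1].ravel()>85)
        l=T[wl]; lc=l.mean(0); 
        lv=np.linalg.svd(l-lc,full_matrices=False)[2][0]
        pd=lc-p0; lv*=np.sign(lv@pd); vv*=np.sign(vv@pd)
        ang=lambda r: round(float((yaw-np.arctan2(r[1],r[0])+np.pi)%(2*np.pi)-np.pi),3)
        print("L" if s>0 else "R","axis",p0.round(1),"disc",D[dark].mean(0).round(1),"bar c",b.mean(0).round(1),"n",len(b),"z90",np.percentile(b[:,2],90).round(1),
          "bar dial ang",ang(vv),"line",len(l),"ang",ang(lv),"axis-to-line ang",ang(pd))
E
python3 - <<'E'
from m import *
measure(np.load("pics/top0.npz"))
s=np.load("pics/side0.npz")
for u,v in((345,207),(341,235)): print(depthpt(s,u,v).round(3))
o=ctrl.get_obs()
E
```

```text
box [539.1  51.3] [129.2 268.5] yaw 0.292
L axis [502.9 109.3] disc [501.  108.3] bar c [503.2 108.7  77.5] n 134 z90 80.0 bar dial ang 0.342 line 28 ang 0.378 axis-to-line ang 0.297
R axis [540.9 -17.1] disc [538.8 -18. ] bar c [540.8 -16.9  78.1] n 119 z90 80.2 bar dial ang -0.372 line 29 ang -0.361 axis-to-line ang -0.412
[ 0.539 -0.014  0.056]
[0.5   0.113 0.055]
```

Emit:
jog_arm(series=[[[26, -21.5, 0, 0, 0, 0, 60], [26, -21.5, 0, 0, 0, 0, 60], [26, -21.5, 0, 0, 0, 0, 60], [26, -21.5, 0, 0, 0, 0, 60], [26, -21.5, 0, 0, 0, 0, 60], [26, -21.5, 0, 0, 0, 0, 60], [26, -21.5, 0, 0, 0, 0, 60], [26, -21.5, 0, 0, 0, 0, 60], [26, -21.5, 0, 0, 0, 0, 60], [26, -21.5, 0, 0, 0, 0, 60]]])

```text
time_s: 1.1
eef_pos: [0.3371, -0.2883, 0.231]
eef_rot: [-0.0, 0.993, 0.117, -0.0]
wrist_force: [-0.0, -1.0, 0.1]
opening: 0.703
grasp_force: 0.0
```

Emit:
jog_arm(series=[[[26, -21.5, 0, 0, 0, 0, 60], [26, -21.5, 0, 0, 0, 0, 60], [26, -21.5, 0, 0, 0, 0, 60], [26, -21.5, 0, 0, 0, 0, 60], [26, -21.5, 0, 0, 0, 0, 60], [26, -21.5, 0, 0, 0, 0, 60], [26, -21.5, 0, 0, 0, 0, 60], [26, -21.5, 0, 0, 0, 0, 60], [26, -21.5, 0, 0, 0, 0, 60], [26, -21.5, 0, 0, 0, 0, 60]]])

```text
time_s: 2.1
eef_pos: [0.5399, -0.0187, 0.2309]
eef_rot: [-0.0, 0.993, 0.117, -0.0]
wrist_force: [0.6, -0.4, 0.1]
opening: 0.704
grasp_force: 0.0
```

Emit:
jog_arm(series=[[[0, 0, 0, 0, 0, -0.14, 60], [0, 0, 0, 0, 0, -0.14, 60], [0, 0, 0, 0, 0, -0.147, 60], [0, 0, 0, 0, 0, 0, 60], [0, 0, 0, 0, 0, 0, 60], [0, 0, 0, 0, 0, 0, 60], [0, 0, 0, 0, 0, 0, 60], [0, 0, 0, 0, 0, 0, 60], [0, 0, 0, 0, 0, 0, 60], [0, 0, 0, 0, 0, 0, 60]]])

```text
time_s: 3.1
eef_pos: [0.5395, -0.0201, 0.2313]
eef_rot: [0.0, 0.946, 0.325, 0.0]
wrist_force: [-0.1, -0.5, 0.2]
opening: 0.705
grasp_force: 0.0
```

```bash
cat > go.py <<'E'
from h import *
from scipy.spatial.transform import Rotation as Ro
def go(x,y,z,th):
    o=ctrl.get_obs(); R=Ro.from_quat(np.roll(o["eef_rot"],-1)).as_matrix()
    d=R.T@(np.array([x,y,z])-1000*o["eef_pos"]); a=np.arctan2(R[1,0],R[0,0])
    print("t",o["time_s"],"pos",(1000*o["eef_pos"]).round(1),"theta",a.round(3),"tilt",R[:,2].round(4),"q6",o["q"][5].round(2),"F",o["wrist_force"].round(1),"M",o["torque"].round(2))
    print("tool shift",d.round(1),"rz",round(a-th,3))
E
python3 -c "
from go import *;go(541,-17,57,.66)"
```

```text
t 3.1 pos [539.5 -20.1 231.3] theta 0.661 tilt [ 0.  0. -1.] q6 0.65 F [-0.1 -0.5  0.2] M [-0.01 -0.    0.01]
tool shift [  3.1  -1.5 174.3] rz 0.001
```

Emit:
jog_arm(series=[[[3.1, -1.5, 24, 0, 0, 0, 50], [0, 0, 25, 0, 0, 0, 50], [0, 0, 25, 0, 0, 0, 50], [0, 0, 25, 0, 0, 0, 50], [0, 0, 25, 0, 0, 0, 50], [0, 0, 20, 0, 0, 0, 50], [0, 0, 15, 0, 0, 0, 50], [0, 0, 10, 0, 0, 0, 50], [0, 0, 5, 0, 0, 0, 50], [0, 0, 0, 0, 0, 0, 50]]])

```text
time_s: 4.1
eef_pos: [0.541, -0.017, 0.0571]
eef_rot: [-0.0, 0.946, 0.325, -0.0]
wrist_force: [0.4, 0.0, -0.9]
opening: 0.588
grasp_force: 0.0
```

Emit:
jog_arm(series=[[[0, 0, 0, 0, 0, 0, 30], [0, 0, 0, 0, 0, 0, 25], [0, 0, 0, 0, 0, 0, 20], [0, 0, 0, 0, 0, 0, 18], [0, 0, 0, 0, 0, 0, 16], [0, 0, 0, 0, 0, 0, 14], [0, 0, 0, 0, 0, 0, 12], [0, 0, 0, 0, 0, 0, 10], [0, 0, 0, 0, 0, 0, 10], [0, 0, 0, 0, 0, 0, 10]]])

```text
time_s: 5.1
eef_pos: [0.5406, -0.0165, 0.0575]
eef_rot: [-0.0, 0.946, 0.325, -0.0]
wrist_force: [-2.9, 2.5, 5.8]
opening: 0.148
grasp_force: 59.4
```

```bash
python3 -c "
from go import *;go(541,-17,57,.99);print(ctrl.get_obs()['opening'],ctrl.get_obs()['grasp_force'])"
```

```text
t 5.1 pos [540.6 -16.5  57.5] theta 0.662 tilt [-9.e-04  7.e-04 -1.e+00] q6 0.66 F [-2.9  2.5  5.8] M [0.54 0.54 0.06]
tool shift [-0.   0.7  0.5] rz -0.328
0.14827694101449668 59.418357610702515
```

Emit:
jog_arm(series=[[[0, 0, 0, 0, 0, -0.04, 10], [0, 0, 0, 0, 0, -0.05, 10], [0, 0, 0, 0, 0, -0.05, 10], [0, 0, 0, 0, 0, -0.05, 10], [0, 0, 0, 0, 0, -0.05, 10], [0, 0, 0, 0, 0, -0.05, 10], [0, 0, 0, 0, 0, -0.04, 10], [0, 0, 0, 0, 0, 0, 10], [0, 0, 0, 0, 0, 0, 10], [0, 0, 0, 0, 0, 0, 10]]])

```text
time_s: 6.1
eef_pos: [0.5402, -0.0161, 0.0575]
eef_rot: [-0.001, 0.879, 0.476, -0.001]
wrist_force: [-5.3, 4.6, 6.8]
opening: 0.15
grasp_force: 59.6
```

```bash
python3 -c "
from go import *;go(541,-17,57,.99)"
```

```text
t 6.1 pos [540.2 -16.1  57.5] theta 0.992 tilt [-0.0019  0.0013 -1.    ] q6 0.33 F [-5.3  4.6  6.8] M [0.77 0.82 0.08]
tool shift [-0.3  1.2  0.5] rz 0.002
```

Emit:
jog_arm(series=[[[0, 0, 0, 0, 0, 0, 50], [0, 0, 0, 0, 0, 0, 50], [0, 0, 0, 0, 0, 0, 50], [0, 0, 0, 0, 0, 0, 50], [0, 0, -10, 0, 0, 0, 50], [0, 0, -15, 0, 0, 0, 50], [0, 0, -20, 0, 0, 0, 50], [0, 0, -25, 0, 0, 0, 50], [0, 0, -25, 0, 0, 0, 50], [0, 0, -5, 0, 0, 0, 50]]])

```text
time_s: 7.1
eef_pos: [0.5435, -0.0175, 0.1621]
eef_rot: [0.003, 0.879, 0.476, 0.003]
wrist_force: [-0.2, -0.0, 0.3]
opening: 0.585
grasp_force: 0.0
```

Emit:
jog_arm(series=[[[12, -14, 0, 0, 0, 0, 50], [12, -14, 0, 0, 0, 0, 50], [12, -14, 0, 0, 0, 0, 50], [12, -14, 0, 0, 0, 0, 50], [12, -14, 0, 0, 0, 0, 50], [12, -14, 0, 0, 0, 0, 50], [12, -14, 0, 0, 0, 0, 50], [0, 0, 0, 0, 0, 0, 50], [0, 0, 0, 0, 0, 0, 50], [0, 0, 0, 0, 0, 0, 50]]])

```text
time_s: 8.1
eef_pos: [0.5052, 0.1063, 0.1573]
eef_rot: [0.0, 0.88, 0.476, 0.0]
wrist_force: [0.8, -0.3, 0.3]
opening: 0.591
grasp_force: 0.0
```

Emit:
jog_arm(series=[[[0, 0, 0, 0, 0, 0.13, 50], [0, 0, 0, 0, 0, 0.13, 50], [0, 0, 0, 0, 0, 0.13, 50], [0, 0, 0, 0, 0, 0.13, 50], [0, 0, 0, 0, 0, 0.13, 50], [0, 0, 0, 0, 0, 0.13, 50], [0, 0, 0, 0, 0, 0.13, 50], [0, 0, 0, 0, 0, 0.14, 50], [0, 0, 0, 0, 0, 0, 50], [0, 0, 0, 0, 0, 0, 50]]])

```text
time_s: 9.1
eef_pos: [0.5051, 0.1064, 0.1573]
eef_rot: [0.0, 1.0, -0.028, 0.0]
wrist_force: [-0.4, 0.4, 0.2]
opening: 0.584
grasp_force: 0.0
```

```bash
python3 -c "
from go import *;go(503,109,57,-.06)"
```

```text
t 9.1 pos [505.1 106.4 157.3] theta -0.055 tilt [ 0.e+00 -1.e-04 -1.e+00] q6 1.6 F [-0.4  0.4  0.2] M [-0.04 -0.03 -0.04]
tool shift [ -2.3  -2.5 100.3] rz 0.005
```

Emit:
jog_arm(series=[[[-2.3, -2.5, 10, 0, 0, 0.005, 50], [0, 0, 20, 0, 0, 0, 50], [0, 0, 20, 0, 0, 0, 50], [0, 0, 20, 0, 0, 0, 50], [0, 0, 15, 0, 0, 0, 50], [0, 0, 10, 0, 0, 0, 50], [0, 0, 5, 0, 0, 0, 50], [0, 0, 0, 0, 0, 0, 50], [0, 0, 0, 0, 0, 0, 35], [0, 0, 0, 0, 0, 0, 25]]])

```text
time_s: 10.1
eef_pos: [0.5035, 0.1096, 0.0581]
eef_rot: [-0.0, 1.0, -0.031, 0.001]
wrist_force: [0.1, -1.0, -0.1]
opening: 0.294
grasp_force: 0.0
```

Emit:
jog_arm(series=[[[0, 0, 0, 0, 0, 0, 22], [0, 0, 0, 0, 0, 0, 20], [0, 0, 0, 0, 0, 0, 18], [0, 0, 0, 0, 0, 0, 16], [0, 0, 0, 0, 0, 0, 14], [0, 0, 0, 0, 0, 0, 12], [0, 0, 0, 0, 0, 0, 10], [0, 0, 0, 0, 0, 0, 10], [0, 0, 0, 0, 0, 0, 10], [0, 0, 0, 0, 0, 0, 10]]])

```text
time_s: 11.1
eef_pos: [0.5028, 0.1088, 0.0577]
eef_rot: [0.001, 1.0, -0.031, -0.0]
wrist_force: [-1.3, -4.5, 4.8]
opening: 0.149
grasp_force: 59.4
```

```bash
python3 -c "
from go import *;go(503,109,57,-1.108)"
```

```text
t 11.1 pos [502.8 108.8  57.7] theta -0.063 tilt [-2.0e-04 -1.3e-03 -1.0e+00] q6 1.62 F [-1.3 -4.5  4.8] M [-0.72  0.33  0.06]
tool shift [ 0.1 -0.2  0.7] rz 1.045
```

Emit:
jog_arm(series=[[[0, 0, 0, 0, 0, 0.05, 10], [0, 0, 0, 0, 0, 0.06, 10], [0, 0, 0, 0, 0, 0.06, 10], [0, 0, 0, 0, 0, 0.06, 10], [0, 0, 0, 0, 0, 0.06, 10], [0, 0, 0, 0, 0, 0.06, 10], [0, 0, 0, 0, 0, 0.06, 10], [0, 0, 0, 0, 0, 0.06, 10], [0, 0, 0, 0, 0, 0.05, 10], [0, 0, 0, 0, 0, 0, 10]]])

```text
time_s: 12.1
eef_pos: [0.5025, 0.108, 0.0576]
eef_rot: [0.001, 0.958, -0.288, -0.0]
wrist_force: [-3.4, -9.1, 4.9]
opening: 0.149
grasp_force: 59.5
```

Emit:
jog_arm(series=[[[0, 0, 0, 0, 0, 0.05, 10], [0, 0, 0, 0, 0, 0.06, 10], [0, 0, 0, 0, 0, 0.06, 10], [0, 0, 0, 0, 0, 0.06, 10], [0, 0, 0, 0, 0, 0.06, 10], [0, 0, 0, 0, 0, 0.06, 10], [0, 0, 0, 0, 0, 0.06, 10], [0, 0, 0, 0, 0, 0.06, 10], [0, 0, 0, 0, 0, 0.055, 10], [0, 0, 0, 0, 0, 0, 10]]])

```text
time_s: 13.1
eef_pos: [0.5019, 0.1074, 0.0576]
eef_rot: [0.002, 0.85, -0.527, -0.0]
wrist_force: [-6.8, -12.7, 9.5]
opening: 0.146
grasp_force: 59.9
```

```bash
python3 -c "
from go import *;go(503,109,57,-1.108)"
```

```text
t 13.1 pos [501.9 107.4  57.6] theta -1.109 tilt [-0.0027 -0.0038 -1.    ] q6 2.66 F [ -6.8 -12.7   9.5] M [-2.01  1.07 -0.  ]
tool shift [-0.9 -1.7  0.6] rz -0.001
```

Emit:
jog_arm(series=[[[0, 0, 0, 0, 0, 0, 50], [0, 0, 0, 0, 0, 0, 50], [0, 0, 0, 0, 0, 0, 50], [0, 0, 0, 0, 0, 0, 50], [0, 0, -10, 0, 0, 0, 50], [0, 0, -15, 0, 0, 0, 50], [0, 0, -25, 0, 0, 0, 50], [0, 0, -30, 0, 0, 0, 50], [0, 0, -35, 0, 0, 0, 50], [0, 0, -35, 0, 0, 0, 50]]])

```text
time_s: 14.1
eef_pos: [0.5025, 0.1098, 0.2093]
eef_rot: [-0.0, 0.85, -0.526, 0.0]
wrist_force: [0.8, -0.1, -0.3]
opening: 0.584
grasp_force: 0.0
```

Emit:
jog_arm(series=[[[15, 21, 0, 0, 0, 0, 50], [15, 21, 0, 0, 0, 0, 50], [15, 21, 0, 0, 0, 0, 50], [15, 21, 0, 0, 0, 0, 50], [15, 21, 0, 0, 0, 0, 50], [15, 21, 0, 0, 0, 0, 50], [15, 21, 0, 0, 0, 0, 50], [15, 21, 0, 0, 0, 0, 50], [15, 21, 0, 0, 0, 0, 50], [15, 21, 0, 0, 0, 0, 50]]])

```text
time_s: 15.1
eef_pos: [0.3814, -0.1191, 0.2081]
eef_rot: [-0.0, 0.85, -0.526, 0.001]
wrist_force: [0.4, -0.1, 0.5]
opening: 0.585
grasp_force: 0.0
```

Emit:
jog_arm(series=[[[15, 21, 0, 0, 0, 0, 50], [15, 21, 0, 0, 0, 0, 50], [15, 21, 0, 0, 0, 0, 50], [15, 21, 0, 0, 0, 0, 50], [15, 21, 0, 0, 0, 0, 50], [15, 21, 0, 0, 0, 0, 50], [15, 21, 0, 0, 0, 0, 50], [15, 21, 0, 0, 0, 0, 50], [15, 21, 0, 0, 0, 0, 50], [0, 0, 0, 0, 0, 0, 50]]])

```text
time_s: 16.1
eef_pos: [0.2719, -0.3258, 0.2082]
eef_rot: [0.001, 0.85, -0.527, 0.001]
wrist_force: [-0.4, -0.0, -0.4]
opening: 0.586
grasp_force: 0.0
```

Run:
```python
from m import *
c=ctrl.camera("top"); f=c["frame"]
cv2.imwrite("pics/end.png",np.vstack([cv2.resize(f[186:274,228:360],None,fx=4,fy=4,interpolation=2),cv2.resize(f,(528,330))]))
measure(c)
```

```text
box [539.3  51.4] [129.6 268.5] yaw 0.293
L axis [503.  109.4] disc [501.6 109.4] bar c [503.  108.9  78.2] n 128 z90 80.6 bar dial ang 1.408 line 31 ang 1.421 axis-to-line ang 1.487
R axis [541.2 -17. ] disc [539.2 -18.1] bar c [540.9 -16.5  78.3] n 119 z90 80.5 bar dial ang -0.693 line 32 ang -0.669 axis-to-line ang -0.762
```

View pics/end.png

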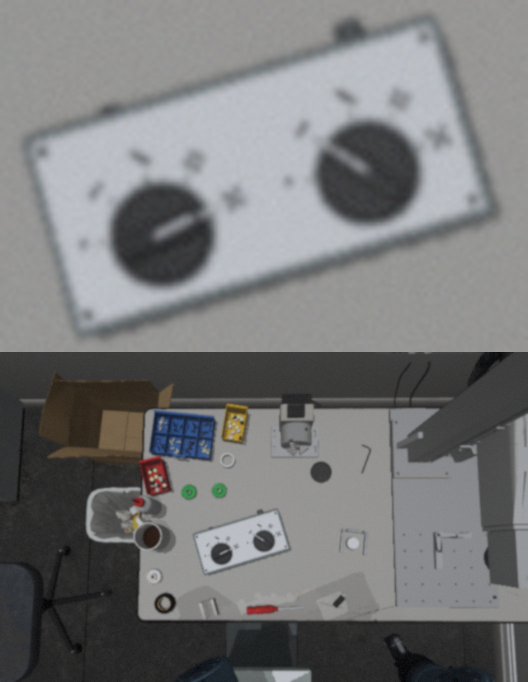

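The picture shows the left pointer at its five dots (near 205,215) and the right pointer at its two dots (near 330,142). The puck is still in the nest and the arm is clear.

```bash
python3 -c "
from bench import ctrl;print(ctrl.hand_in())"
```

```text
the job is handed in; nothing more can be done
None
```

The puck is in the nest, so I set the left dial to 5 (measured 1.41 rad) and the right to 2 (measured -0.69 rad), left all three parts where they lay, and handed the job in at about 16 s; no verdict came back.

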